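# Set the kiln controller four clicks up and start it

## Task

Set the kiln controller and start it, using only your fingertips and gripping or lifting nothing: push the upright lug of the big click-stop dial gently round clockwise (seen from above) by exactly four clicks from where it stands now, without going past, and leave the dial resting in that click. Then press the round push button beside the dial right down and let it come up. Do not shove the controller, and leave the plug standing on it and the things round it where they are.

Things in the scene. Friction and masses are not known exactly. Their poses are not given: they have to be found in the camera images.
- controller: Heavy (about 3.5 kg) grey box standing loose on rubber feet, 160 (x) x 240 (y) x 55 mm high; origin at the centre of its underside, its own -x side is the front with the vent slots, its z is up. On its flat top (z = 55 mm in its frame): the dial, centred at (5, 50) mm; the push button, centred at (-35, -75) mm; and a small plaster plug near the corner (50, -75) mm.
- dial_centre (a point): Point on the dial's axis at the upper face of its disc, 69 mm above the controller's underside. The dial is a black disc, 100 mm across and 12 mm thick, lying flat on the controller, axis vertical.
- dial_lug (a point): Centre of the top of the dial's lug, a round upright black peg, 14 mm in diameter, standing 26 mm above the disc's upper face, 40 mm from the dial's axis; it turns with the dial. A white line on the disc points from the axis to it, and eight white ticks on the controller mark the clicks.
- dial (a joint): Dial angle in rad, growing clockwise seen from above. Eight clicks 0.524 rad apart, 0 to 3.665, then stops. At 0 the lug lies 105 degrees counter-clockwise of the controller's +x axis. It starts resting in one of the first four clicks. Leaving a click takes about 5 N sideways on the lug, easing off; past half-way it snaps on into the next by itself, ahead of the finger, and stays.
- start_top (a point): Centre of the top face of the black push button, 26 mm in diameter, beside the dial; moves down with it.
- start (a joint): Push button travel in m: 0 up, 0.006 fully down; springs back; fully down takes about 5 N.
- plug: White plaster plug, a small tapered cylinder 34 mm wide and 30 mm high, standing on the controller; origin at the centre of its underside. Not to be moved.
- timer: Round white and grey kitchen timer, 63 mm wide and 52 mm high, on the table; origin at the centre of its underside. Not to be moved; its cap is not the dial.
- glaze_jar: Jar with black lid, 48 mm wide, 58 mm high; origin at the centre of its underside. Not to be moved.
- kidney: Flat red rubber kidney, 60 x 92 x 10 mm; origin at the centre of its underside. Not to be moved.
- tile: Flat glazed test tile, 46 x 71 x 9 mm; origin at the centre of its underside. Not to be moved.
- cup: Stoneware cup, 83 mm wide, 88 mm high; origin at the centre of its underside. Not to be moved.
- rib: Flat wooden rib, 69 x 99 x 8 mm; origin at the centre of its underside. Not to be moved.
- stamp: Turned wooden stamp, 19 mm wide, standing 45 mm high; origin at the centre of its underside. Not to be moved.

How it is judged:
By the outcome, as a careful person would: the job done as asked, in the order asked, and still so for the second after the job is handed in, with the robot touching nothing.
It also fails if it takes over 64 s, if anything falls off the work surface, if the arm or the gripper's body presses on something with over 40 N, if the wrist force passes 120 N, or if a joint passes its speed limit or range.

## Robot

A 6-joint arm with a two-finger parallel gripper is mounted at the origin on a cart in front of the work surface, level with it; the furniture and walls round the work are solid. World frame = base frame: x ahead of the robot, y to its left, z up, the work surface at z = 0. Lengths are in m, angles in rad, forces in N, time in s.
With the tool pointing down it reaches from about 0.325 to 0.85 m from the base axis. Payload 15.5 kg.
Tool frame: the origin (TCP) lies at the very end of the fingers, on their centre line; the grasp point (between the pads) lies 19 mm behind it; z points along the fingers, x is the direction in which the jaws open and shut, and the axes are right-handed (so a half turn about z gives the same grasp; the last joint's range is limited). The gripper opens to 91 mm and grips with 3 to 60 N. Pads are 32 mm wide; open, the fingers measure 118 mm over their backs; the gripper's body (76 mm by 178 mm) begins 60 mm behind the grasp point.
Start: joints at [-1.411, 0.494, 1.345, -0, 1.302, -0.096], TCP at [0.158, -0.605, 0.214] pointing down, gripper open.
Joint ranges: [-2.91, 2.91], [-0.82, 2.16], [0.22, 2.67], [-1.22, 4.37], [0.12, 2.79], [-3.08, 3.08]. Speed limits (rad/s): [1.89, 1.89, 2.57, 3.01, 3.01, 3.01].

## Interface

Orientations are given as a 3x3 rotation matrix whose columns are the frame's x, y, z axes.
In Python, from rig import arm gives the robot as it stands.
- The arm moves only by the shell command python3 -m creep 'ROWS'. ROWS is JSON, a list of rows, each a list of 5 numbers: the finger opening in mm, from 0 to 91.2, then the shift along the tool's x, y, z in mm, then the turn about the tool's z in degrees. A call has 1 to 5 rows; each row is the pose to reach, as a shift and turn from the pose commanded when the call began, along the tool's axes at that moment; what a row does not reach only later rows make up. A row lasts 1/10 s, in which the tool goes at most 50 mm and 8.59 degrees, less where a joint would pass 70% of its speed; a pose out of reach is approached as far as the arm can. A call with a gripper value outside its range is refused whole. The fingers move at their own pace and stop on an object; the grip force is fixed at half the most. Time passes only in rows, so rows that repeat a pose let the fingers close. It gives the time, the measured TCP pose, the force and the opening at its end, in the units of the state.
- arm.observe(): the state, without advancing time (a new reading comes with each control period).
- arm.snapshot(name): name is "scene" or "top"; returns (picture, depth): 400x640x3 uint8, red, green, blue; 400x640 float32, m along the optical axis (not along the pixel's ray), 0 where there is no reading.
- arm.camera_info(name): a dict with "vertical_fov" (degrees; the focal length in pixels is half the picture's height over the tangent of half this angle, whatever the lens; pixels are square), "cx", "cy" (the principal point, pixels), "world_from_camera" (4x4, takes a point from camera to world coordinates). Camera axes: x right, y down, z forward; pixel columns grow to the right and rows downward; lengths in m; the calibration is good to about 2 mm. A picture is of the moment at which its call begins. camera_info takes no time and is no camera call.
- arm.sign_off(): hands the job in, once; it reports no verdict.
Trained networks look in the newest picture that a camera, given by its name, has taken for a name from the list of things; names that differ only in an ending like _2 or _b are one class to them, and where a whole thing is asked for, a point or a joint stands for the part that bears it (a point fixed in the world has none). Each returns a list of dicts, best first, with "confidence" (0 to 1); they miss things now and then, are a little off and sometimes report something else, mostly with a low value. They report only what shows in the picture. A call takes as long as a camera call.
- arm.spot_in(camera, name): "bbox" ([centre column, centre row, width, height] in pixels, round what is visible of it).
- arm.pinpoint(camera, name): "location" ([column, row] in pixels: a listed point, or the origin of a listed thing).
The state is a dict: "time": time; "qpos": joint angles; "qvel": joint speeds; "joint_efforts": joint torques, N m; "position": TCP position; "orientation": TCP orientation; "wrist_force": force on the tool from outside, world axes, zero at the start; "moment": the same for the moment, N m; "gripper_width": finger opening in m.
Only numpy, scipy, OpenCV 4.12 (cv2) and the standard library are available. Lean on these libraries where they do the work, as an engineer would, in place of code of your own. Each camera call takes 0.05 s, during which the arm holds its last target.

## Working session

There is one attempt and no reset: what is moved stays moved. The work goes in short steps, Python scripts to look and compute and a shell command to move; the robot and the scene stay as the last step left them, time stands still between calls to the robot, and variables do not carry over. Pictures are saved under pics/ and viewed, and the job is handed in when it is done.

```bash
ls; mkdir -p pics
cat > h.py <<'E'
import numpy as np, cv2
from rig import arm
def save(cam,name):
    p,d=arm.snapshot(cam); cv2.imwrite(f'pics/{name}.png',p[:,:,::-1]); np.save(f'pics/{cam}_d.npy',d); return p,d
def ray(cam,u,v):
    i=arm.camera_info(cam); f=200/np.tan(np.radians(i['vertical_fov'])/2)
    T=np.array(i['world_from_camera']); r=T[:3,:3]@np.array([(u-i['cx'])/f,(v-i['cy'])/f,1]); return T[:3,3],r
def at_z(cam,u,v,z):
    o,r=ray(cam,u,v); return o+r*(z-o[2])/r[2]
def at_d(cam,u,v,d):
    o,r=ray(cam,u,v); return o+r*d[int(round(v)),int(round(u))]
def proj(cam,P):
    i=arm.camera_info(cam); f=200/np.tan(np.radians(i['vertical_fov'])/2)
    T=np.linalg.inv(np.array(i['world_from_camera'])); c=T[:3,:3]@np.array(P)+T[:3,3]; return i['cx']+f*c[0]/c[2], i['cy']+f*c[1]/c[2]
E
python3 - <<'E'
from h import *
np.set_printoptions(precision=4,suppress=True)
for c in('top','scene'):
    p,d=save(c,c+'0')
    for n in('controller','dial_centre','dial_lug','start_top','plug'):
        r=arm.pinpoint(c,n)
        for k in r[:2]:
            u,v=k['location']; print(c,n,np.array([u,v]),k['confidence'],at_d(c,u,v,d) if 0<=u<639 and 0<=v<399 else None)
s=arm.observe();print(s)
E
```

```text
pics
top controller [363.4 210.1] 0.96 [ 0.5272 -0.3643  0.0561]
top dial_centre [336.1 196.8] 0.77 [ 0.554  -0.3079  0.0695]
top dial_centre [378.6 143.9] 0.63 [ 0.67   -0.3998  0.0432]
top dial_lug [339.2 182. ] 0.56 [ 0.5843 -0.3145  0.0725]
top start_top [397.7 225.7] 0.68 [ 0.4933 -0.4314  0.0778]
top plug [400.2 185.7] 0.54 [ 0.5736 -0.4374  0.0849]
scene controller [345.4 215.8] 0.66 [ 0.5029 -0.3039  0.0723]
scene dial_centre [332.3 208.9] 0.91 [ 0.5414 -0.3064  0.0722]
scene dial_lug [315.1 193.2] 0.69 [ 0.6504 -0.3885  0.0085]
scene dial_lug [266.1 235.2] 0.47 [ 0.6623 -0.1935  0.0074]
scene start_top [374.3 188.6] 0.58 [ 0.4892 -0.4206  0.0799]
scene plug [348.3 179.5] 0.73 [ 0.5707 -0.43    0.0658]
{'time': 0.6, 'qpos': array([-1.4115,  0.4936,  1.3455,  0.    ,  1.3025, -0.0955]), 'qvel': array([-0.0015,  0.0004, -0.0003,  0.0023,  0.0009, -0.0001]), 'joint_efforts': array([ -0.0015, -87.8344, -38.2135,   0.0709,   0.0439,  -0.    ]), 'position': array([ 0.1576, -0.6048,  0.2139]), 'orientation': array([[ 0.2521, -0.9677,  0.    ],
       [-0.9677, -0.2521, -0.    ],
       [ 0.    , -0.    , -1.    ]]), 'wrist_force': array([-0.2842,  0.0568,  0.8803]), 'moment': array([0.0406, 0.0295, 0.0462]), 'gripper_width': 0.09152845115225212}
```

Run:
```python
import cv2
a=cv2.imread('pics/top0.png');c=a[120:280,270:470];cv2.imwrite('pics/t0c.png',cv2.resize(c,None,fx=4,fy=3.75,interpolation=2) if 0 else cv2.resize(c,(750,600),interpolation=cv2.INTER_CUBIC))
a=cv2.imread('pics/scene0.png');c=a[130:290,240:440];cv2.imwrite('pics/s0c.png',cv2.resize(c,(750,600),interpolation=cv2.INTER_CUBIC))
```

```text
(no output)
```

View pics/top0.png

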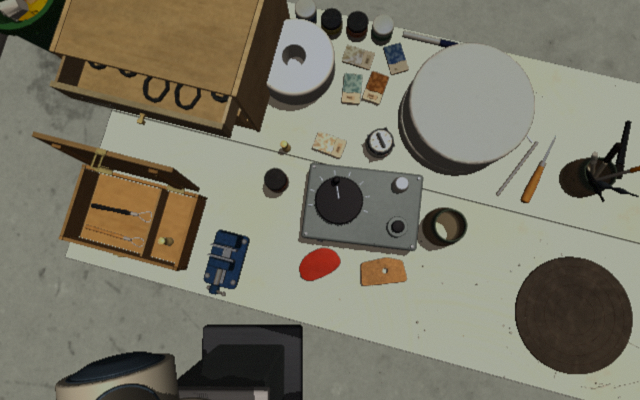

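View pics/t0c.png

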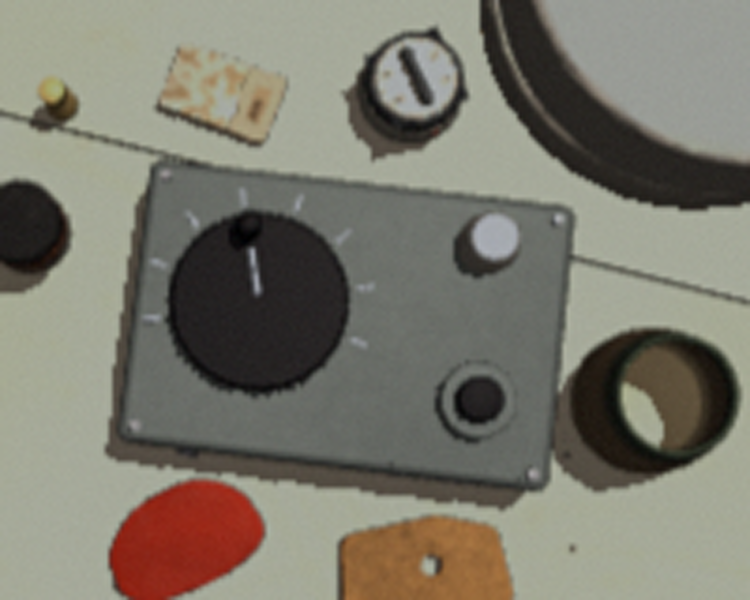

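View pics/s0c.png

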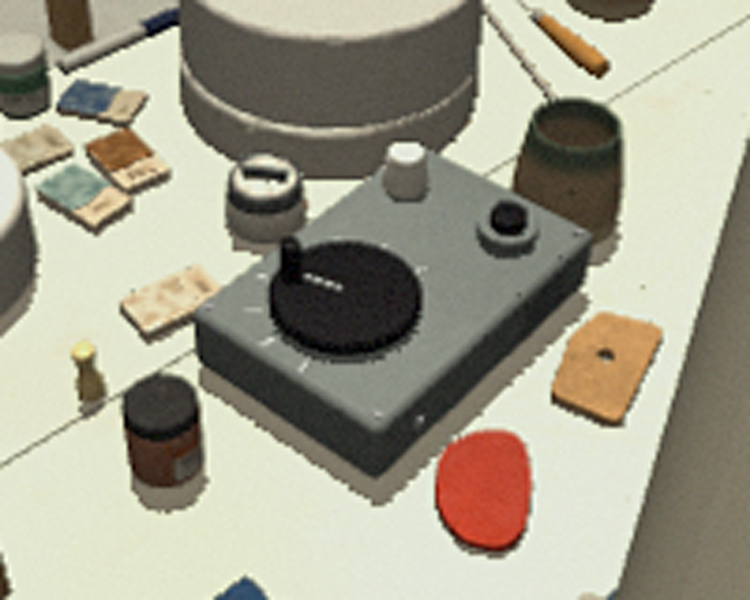

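View pics/scene0.png

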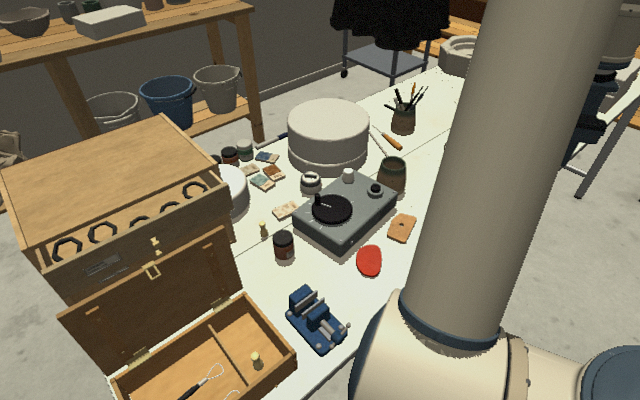

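The dial is a black disc at (337,198) in the top picture. Its line and lug point at the 4th tick, so click 3, which makes the target click 7, the last. The button is at (397,226) and the plug at (401,184). Next I'll fit the controller's pose.

Run:
```python
from h import *
np.set_printoptions(precision=4,suppress=True)
d=np.load('pics/top_d.npy'); a=cv2.imread('pics/top0.png')
i=arm.camera_info('top'); print(np.array(i['world_from_camera'])[:3,3])
# world heights map
f=200/np.tan(np.radians(i['vertical_fov'])/2);T=np.array(i['world_from_camera'])
V,U=np.mgrid[:400,:640]
P=np.stack([(U-i['cx'])/f*d,(V-i['cy'])/f*d,d],-1)@T[:3,:3].T+T[:3,3]
np.save('pics/P.npy',P)
Z=P[:,:,2]
box=(abs(Z-0.055)<0.006)&(P[:,:,0]>.4)&(P[:,:,0]<.7)&(P[:,:,1]>-.55)&(P[:,:,1]<-.2)
allb=(Z>0.045)&box|((Z>.049)&(Z<.12)&(P[:,:,0]>.42)&(P[:,:,0]<.63)&(P[:,:,1]>-.52)&(P[:,:,1]<-.22))
n,l,st,_=cv2.connectedComponentsWithStats(allb.astype(np.uint8))
k=l[205,365]; m=l==k; print(st[k])
pts=P[m][:,:2].astype(np.float32); r=cv2.minAreaRect(pts*1000); print('rect',r)
print('Z box',np.median(Z[m]))
cv2.imwrite('pics/mask.png',(m*255).astype(np.uint8))
print('tub z',Z[90:120,450:490].mean(), P[105,470])
o=P.reshape(-1,3); s=(o[:,2]>.12)&(o[:,0]>.3)&(o[:,0]<.85)&(o[:,1]>-.75)&(o[:,1]<-.05); print(o[s].min(0),o[s].max(0))
for u,v in((330,182),(339,197)):pass
# tick & line in crop -> world
for (cu,cv,z) in [(248,248,.069),(258,295,.069),(150,319,.055),(157,263,.055),(192,217,.055),(243,196,.055),(299,202,.055),(344,236,.055),(366,287,.055),(359,343,.055),(479,400,.078),(494,236,.085),(245,222,.095)]:
    u=270+(cu+.5)/3.75-.5; v=120+(cv+.5)/3.75-.5
    print(round(u,1),round(v,1),at_z('top',u,v,z), Z[int(round(v)),int(round(u))])
```

```text
[ 0.4512 -0.3071  0.9772]
[ 302  162  121   89 8686]
rect ((537.3142700195312, -362.0987854003906), (239.81918334960938, 160.46035766601562), 82.69098663330078)
Z box 0.056220728758677896
tub z 0.13604371426222753 [ 0.7242 -0.5696  0.1307]
[ 0.4512 -0.6933  0.12  ] [ 0.85   -0.05    0.9772]
335.8 185.8 [ 0.577  -0.3074  0.069 ] 0.07066745785797135
338.4 198.3 [ 0.5509 -0.3126  0.069 ] 0.07017096650745003
309.6 204.7 [ 0.5395 -0.2524  0.055 ] 0.05459251569039525
311.5 189.8 [ 0.571  -0.2564  0.055 ] 0.05657726964285448
320.8 177.5 [ 0.5968 -0.2762  0.055 ] 0.057754496473143235
334.4 171.9 [ 0.6084 -0.3048  0.055 ] 0.057166460021982335
349.4 173.5 [ 0.6046 -0.3362  0.055 ] 0.056750413317715465
361.4 182.6 [ 0.5851 -0.361   0.055 ] 0.056778013701386465
367.2 196.2 [ 0.5564 -0.3728  0.055 ] 0.05629234299471175
365.4 211.1 [ 0.5252 -0.3684  0.055 ] 0.055662038179465134
397.4 226.3 [ 0.4921 -0.4306  0.078 ] 0.07928014439291908
401.4 182.6 [ 0.5799 -0.4399  0.085 ] 0.08610295962519321
335.0 178.8 [ 0.5875 -0.3059  0.095 ] 0.09711837436585813
```

View pics/mask.png

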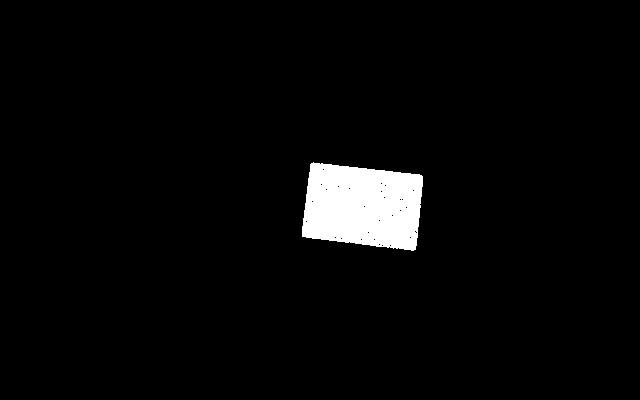

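```bash
cat >> h.py <<'E'
C=np.array([.5486,-.3131]); PSI=-7.3
def go(x,y,z,yaw):
    s=arm.observe(); R=s['orientation']; p=s['position']
    t=R.T@(np.array([x,y,z])-p)*1000
    a=np.degrees(np.arctan2(R[1,0],R[0,0])); w=(a-yaw+180)%360-180
    return np.round(t,1),round(w,1)
def arc(th,back,z):  # finger centre for lug at world angle th deg, distance back (m) behind lug centre along tangent
    r=np.radians(th); t=np.array([np.sin(r),-np.cos(r)])
    q=C+.04*np.array([np.cos(r),np.sin(r)])-t*back
    return go(q[0],q[1],z,th)
E
python3 -c "
from h import *
print(arc(7.7,.033,.16))"
```

```text
(array([-211.7, -495.6,   53.9]), np.float64(-83.1))
```

```bash
python3 -m creep '[[0,-42,-99,0,-8],[0,-84,-198,0,-16],[0,-126,-297,0,-24],[0,-168,-396,0,-32],[0,-200,-480,0,-40]]'; python3 -c "
from h import *
print(arc(7.7,.033,.16))"
```

```text
time: 1.1
position: [0.3573, -0.4514, 0.2141]
orientation: [[0.818, -0.575, 0.0], [-0.575, -0.818, -0.0], [0.0, 0.0, -1.0]]
wrist_force: [1.3, -1.0, -1.1]
gripper_width: 0.0544
(array([  84. , -274.5,   54.1]), np.float64(-42.8))
```

```bash
python3 -m creep '[[0,16,-52,0,-8],[0,32,-104,0,-16],[0,48,-156,0,-24],[0,64,-208,0,-32],[0,84,-274,0,-42]]'; python3 -c "
from h import *
print(arc(7.7,.033,.16))"
```

```text
time: 1.6
position: [0.5557, -0.2989, 0.2141]
orientation: [[0.995, 0.096, 0.0], [0.096, -0.995, -0.0], [0.0, 0.0, -1.0]]
wrist_force: [0.2, -0.8, 0.2]
gripper_width: 0.0142
(array([ 30.3, -21.1,  54.1]), np.float64(-2.2))
```

```bash
python3 -m creep '[[0,30,-21,0,-2],[0,30,-21,30,-2],[0,30,-21,54,-2],[0,30,-21,54,-2],[0,30,-21,54,-2]]'
python3 - <<'E'
from h import *
print(arm.observe()['wrist_force'],arm.observe()['gripper_width'])
save('scene','s1');save('top','t1')
a=cv2.imread('pics/scene1.png' if 0 else 'pics/s1.png');c=a[100:280,220:445];cv2.imwrite('pics/s1c.png',cv2.resize(c,(750,600),interpolation=cv2.INTER_CUBIC))
print(arc(7.7,.033,.077))
E
```

```text
time: 2.1
position: [0.5822, -0.277, 0.1604]
orientation: [[0.992, 0.125, -0.0], [0.125, -0.992, 0.0], [-0.0, -0.0, -1.0]]
wrist_force: [0.5, -0.2, 0.4]
gripper_width: 0.0004
[ 0.47319468 -0.23995701  0.38033329] 0.0004110840794903625
(array([ 1.2, -2.4, 84.5]), np.float64(-0.5))
```

View pics/s1c.png

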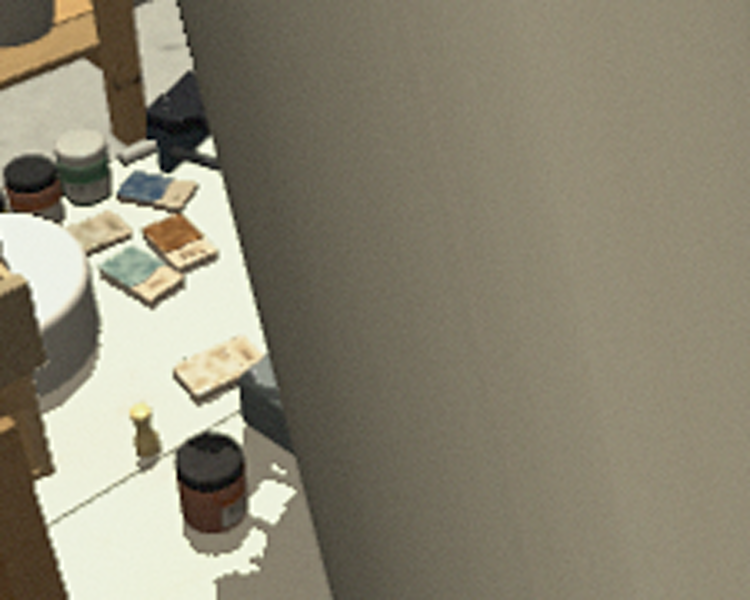

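The arm hides the dial in the scene view, so I'll work by force. Descending behind the lug.

```bash
python3 -m creep '[[0,1,-2,30,0],[0,1,-2,60,0],[0,1,-2,74,0],[0,1,-2,83,0],[0,1,-2,83,0]]'
python3 - <<'E'
from h import *
print(arc(7.7,.023,.077))
E
```

```text
time: 2.7
position: [0.5829, -0.2749, 0.0769]
orientation: [[0.992, 0.125, -0.0], [0.125, -0.992, 0.0], [-0.0, -0.0, -1.0]]
wrist_force: [0.2, 0.6, 1.1]
gripper_width: 0.0004
(array([ 1. , 10.3, -0.1]), np.float64(-0.5))
```

```bash
python3 -m creep '[[0,1,2,0,0],[0,1,4,0,0],[0,1,6,0,0],[0,1,7,0,0],[0,1,7,0,0]]'; python3 -m creep '[[0,0,1,0,0],[0,0,2,0,0],[0,0,3,0,0],[0,0,4,0,0],[0,0,4,0,0]]';python3 - <<'E'
from h import *
print(arc(7.7,.023,.077))
E
```

```text
time: 3.2
position: [0.5849, -0.2818, 0.0772]
orientation: [[0.992, 0.125, 0.0], [0.125, -0.992, -0.0], [0.0, 0.0, -1.0]]
wrist_force: [-0.9, 0.1, 0.0]
gripper_width: 0.0008
time: 3.7
position: [0.5852, -0.2853, 0.0768]
orientation: [[0.992, 0.125, -0.0], [0.125, -0.992, 0.0], [-0.0, -0.001, -1.0]]
wrist_force: [0.5, 1.4, 0.9]
gripper_width: 0.0002
(array([-0. , -0.3, -0.2]), np.float64(-0.5))
```

```bash
python3 -m creep '[[0,0.8,1.4,0,2],[0,1.5,2.8,0,4],[0,1.5,2.8,0,4],[0,2.2,4.3,0,6],[0,2.2,4.3,0,6]]'
python3 - <<'E'
from h import *
print(arc(7.7,.023,.077))
E
```

```text
time: 4.2
position: [0.588, -0.2894, 0.0769]
orientation: [[1.0, 0.021, -0.0], [0.021, -1.0, 0.0], [-0.0, -0.0, -1.0]]
wrist_force: [-0.9, 1.7, 0.5]
gripper_width: 0.0001
(array([-2.8, -4.5, -0.1]), np.float64(-6.5))
```

```bash
python3 -m creep '[[0,0.8,1.4,0,2],[0,0.8,1.4,0,2],[0,1.5,2.8,0,4],[0,1.5,2.8,0,4],[0,1.5,2.8,0,4]]'
python3 - <<'E'
from h import *
print(arc(-2.3,.023,.077))
p,d=save('top','t2')
c=p[120:280,270:470,::-1];cv2.imwrite('pics/t2c.png',cv2.resize(c,(750,600),interpolation=cv2.INTER_CUBIC))
E
```

```text
time: 4.7
position: [0.5895, -0.2924, 0.0769]
orientation: [[0.999, -0.047, 0.0], [-0.047, -0.999, -0.0], [0.0, 0.0, -1.0]]
wrist_force: [-0.2, -0.0, -0.4]
gripper_width: 0.0007
(array([-0.1, -0.7, -0.1]), np.float64(-0.4))
```

View pics/t2c.png

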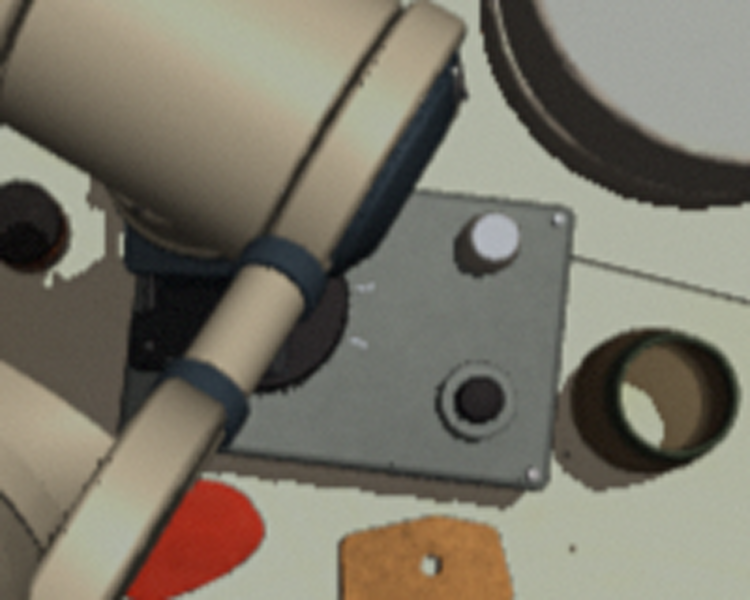

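```bash
for i in 1; do python3 -m creep '[[0,0.8,1.4,0,2],[0,0.8,1.4,0,2]]'; python3 -m creep '[[0,0.8,1.4,0,2],[0,0.8,1.4,0,2]]';python3 -m creep '[[0,0.8,1.4,0,2],[0,0.8,1.4,0,2]]';python3 -m creep '[[0,0.8,1.4,0,2],[0,0.8,1.4,0,2]]'; done | grep -E "pos|force"
```

```text
position: [0.5904, -0.2938, 0.0769]
wrist_force: [0.5, 0.4, 0.3]
position: [0.5911, -0.2953, 0.077]
wrist_force: [-0.4, -0.3, -0.3]
position: [0.5917, -0.2968, 0.077]
wrist_force: [0.2, -0.5, 0.5]
position: [0.5922, -0.2983, 0.0769]
wrist_force: [-0.0, -0.2, -0.0]
```

```bash
python3 -m creep '[[0,0,-4,-30,0],[0,0,-10,-75,0],[0,-30,-60,-85,0],[0,-60,-110,-85,0],[0,-90,-160,-85,0]]';python3 - <<'E'
from h import *
p,d=save('top','t3')
c=p[120:280,270:470,::-1];cv2.imwrite('pics/t3c.png',cv2.resize(c,(750,600),interpolation=cv2.INTER_CUBIC))
E
```

```text
time: 6.05
position: [0.5419, -0.1469, 0.1623]
orientation: [[0.983, -0.186, 0.001], [-0.186, -0.983, -0.0], [0.001, 0.0, -1.0]]
wrist_force: [1.0, 0.8, 0.5]
gripper_width: 0.0009
```

View pics/t3c.png

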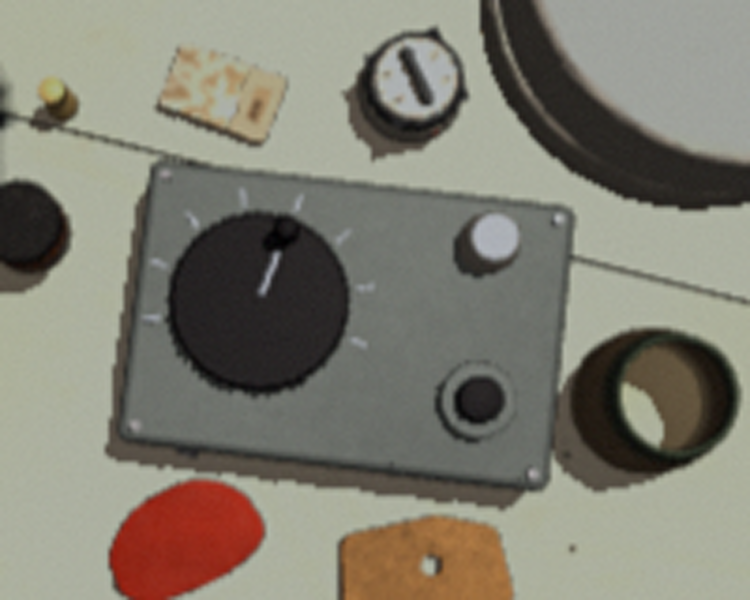

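The picture shows the lug at the 5th tick, (283,232) in the crop, and the box unmoved. That's one click done. Going back in behind the lug.

```bash
python3 -c "
from h import *
print(arc(-5,.028,.162),arc(-5,.028,.077))"
```

```text
(array([ 79.1, 136.2,  -0.8]), np.float64(-5.6)) (array([ 79.4, 136.4,  84.2]), np.float64(-5.6))
```

```bash
python3 -m creep '[[0,26,46,0,-5],[0,52,90,0,-5],[0,79,136,0,-5],[0,79,136,0,-5],[0,79,136,40,-5]]';python3 -m creep '[[0,0,0,24,0],[0,0,0,44,0],[0,0,0,44,0]]'; python3 -c "
from h import *
print(arc(-5,.023,.077))"
```

```text
time: 6.6
position: [0.5978, -0.3002, 0.1255]
orientation: [[0.995, -0.101, 0.008], [-0.101, -0.995, -0.005], [0.008, 0.004, -1.0]]
wrist_force: [1.1, 0.4, -0.9]
gripper_width: 0.0007
time: 6.9
position: [0.5931, -0.2954, 0.0751]
orientation: [[0.995, -0.099, -0.004], [-0.099, -0.995, 0.003], [-0.004, -0.002, -1.0]]
wrist_force: [-0.1, -0.2, 0.7]
gripper_width: 0.0003
(array([-2.8, -1.5, -1.9]), np.float64(-0.7))
```

```bash
python3 -m creep '[[0,-1,0.5,-1,2],[0,-1.3,1.4,-1.9,4],[0,-0.6,2.8,-1.9,6],[0,0,4.3,-1.9,8],[0,0.6,5.8,-1.9,10]]';python3 -m creep '[[0,0.8,1.4,0,2],[0,1.5,2.8,0,4],[0,2.2,4.3,0,6],[0,2.2,4.3,0,6]]';python3 -m creep '[[0,0.8,1.4,0,2],[0,1.5,2.8,0,4],[0,1.5,2.8,0,4]]'; python3 -m creep '[[0,0.8,1.4,0,2],[0,1.5,2.8,0,4],[0,1.5,2.8,0,4]]'; python3 -c "
from h import *
print(arc(-30,.023,.077))"
```

```text
time: 7.4
position: [0.5952, -0.3025, 0.0812]
orientation: [[0.962, -0.272, 0.001], [-0.272, -0.962, -0.001], [0.001, 0.0, -1.0]]
wrist_force: [-0.4, -0.0, -0.0]
gripper_width: 0.0003
time: 7.8
position: [0.5962, -0.3072, 0.081]
orientation: [[0.929, -0.371, 0.001], [-0.371, -0.929, -0.0], [0.001, -0.0, -1.0]]
wrist_force: [-0.5, 1.8, 0.5]
gripper_width: 0.0005
time: 8.1
position: [0.5966, -0.3099, 0.0808]
orientation: [[0.901, -0.434, 0.001], [-0.434, -0.901, -0.0], [0.001, -0.0, -1.0]]
wrist_force: [0.6, 2.8, 1.1]
gripper_width: 0.0006
time: 8.4
position: [0.5966, -0.3135, 0.0805]
orientation: [[0.868, -0.496, 0.001], [-0.496, -0.868, -0.0], [0.001, -0.0, -1.0]]
wrist_force: [0.3, 2.1, 0.9]
gripper_width: 0.0004
(array([-1.8,  0.6,  3.5]), np.float64(0.3))
```

```bash
python3 -m creep '[[0,0,1.4,1,2],[0,0.5,2.8,2,4],[0,0.5,2.8,3,4]]';python3 -m creep '[[0,0.5,1.4,0,2],[0,1.2,2.8,0,4],[0,1.2,2.8,0,4]]'; python3 -c "
from h import *
print(arc(-38,.023,.077))"
```

```text
time: 8.7
position: [0.5952, -0.3162, 0.077]
orientation: [[0.832, -0.555, 0.0], [-0.555, -0.832, -0.0], [0.0, 0.0, -1.0]]
wrist_force: [0.5, 0.8, 1.0]
gripper_width: 0.0006
time: 9.0
position: [0.5946, -0.3194, 0.0768]
orientation: [[0.791, -0.612, 0.0], [-0.612, -0.791, -0.0], [0.0, 0.0, -1.0]]
wrist_force: [0.7, -0.1, 0.2]
gripper_width: 0.0001
(array([-0.1,  0.4, -0.2]), np.float64(0.3))
```

```bash
python3 -m creep '[[0,0.8,1.4,0,2],[0,1.5,2.8,0,4],[0,2.2,4.3,0,6],[0,2.8,5.8,0,8],[0,2.8,5.8,0,8]]';python3 -m creep '[[0,0.8,1.4,0,2],[0,1.5,2.8,0,4],[0,2.2,4.3,0,6],[0,2.2,4.3,0,6]]'; python3 -m creep '[[0,0.8,1.4,0,2],[0,1.5,2.8,0,4],[0,1.5,2.8,0,4]]'; python3 -m creep '[[0,0.8,1.4,0,2],[0,1.5,2.8,0,4],[0,1.5,2.8,0,4]]';python3 -m creep '[[0,0.8,1.4,0,2],[0,1.5,2.8,0,4],[0,1.5,2.8,0,4]]'; python3 -c "
from h import *
print(arc(-64,.023,.077))"
```

```text
time: 9.5
position: [0.5932, -0.3256, 0.0767]
orientation: [[0.698, -0.716, -0.0], [-0.716, -0.698, -0.0], [0.0, 0.0, -1.0]]
wrist_force: [0.3, 0.6, -0.0]
gripper_width: 0.0006
time: 9.9
position: [0.5917, -0.3301, 0.0767]
orientation: [[0.62, -0.785, -0.0], [-0.785, -0.62, -0.0], [0.0, 0.0, -1.0]]
wrist_force: [-0.5, 0.9, 0.2]
gripper_width: 0.0001
time: 10.2
position: [0.5909, -0.3327, 0.0768]
orientation: [[0.563, -0.826, 0.001], [-0.826, -0.563, 0.0], [0.0, -0.001, -1.0]]
wrist_force: [3.5, 2.1, -0.5]
gripper_width: 0.0002
time: 10.5
position: [0.5892, -0.3357, 0.0768]
orientation: [[0.505, -0.863, 0.0], [-0.863, -0.505, -0.0], [0.0, -0.0, -1.0]]
wrist_force: [2.5, 1.1, -1.4]
gripper_width: 0.0005
time: 10.8
position: [0.5873, -0.3386, 0.0767]
orientation: [[0.443, -0.896, -0.0], [-0.896, -0.443, -0.0], [0.0, 0.0, -1.0]]
wrist_force: [1.2, 0.2, -0.1]
gripper_width: 0.0003
(array([ 0.1,  0.6, -0.3]), np.float64(0.3))
```

```bash
python3 -m creep '[[0,0.8,1.4,0,2],[0,1.5,2.8,0,4],[0,1.5,2.8,0,4]]'; python3 -m creep '[[0,0,-5,-30,0],[0,0,-15,-85,0],[0,-50,-30,-85,0],[0,-130,-50,-85,0],[0,-190,-70,-85,0]]'; python3 -c "
from h import *
p,d=save('top','t4')
c=p[120:280,270:470,::-1];cv2.imwrite('pics/t4c.png',cv2.resize(c,(750,600),interpolation=cv2.INTER_CUBIC))
"
```

```text
time: 11.1
position: [0.5853, -0.3412, 0.0767]
orientation: [[0.379, -0.925, -0.0], [-0.925, -0.379, -0.0], [-0.0, 0.0, -1.0]]
wrist_force: [0.3, 0.9, -0.1]
gripper_width: 0.0002
time: 11.6
position: [0.5823, -0.1854, 0.162]
orientation: [[0.38, -0.925, 0.0], [-0.925, -0.38, -0.0], [0.0, -0.0, -1.0]]
wrist_force: [0.7, 0.7, -0.2]
gripper_width: 0.0003
```

View pics/t4c.png

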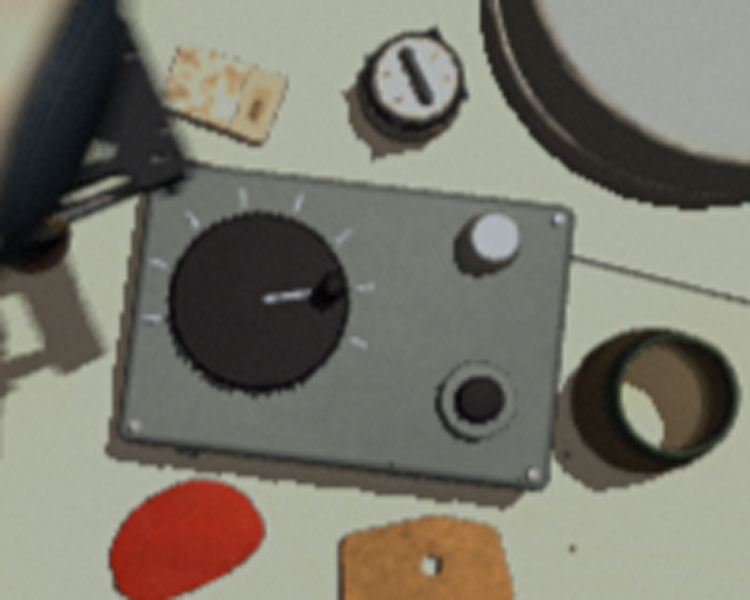

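The lug is at the 7th tick (366,287), so three clicks are done and the box hasn't moved. Going back in for the last one.

```bash
python3 -c "
from h import *
print(arc(-66,.030,.162),arc(-66,.03,.077))"
```

```text
(array([151.6,  50.4,  -0.8]), np.float64(-1.5)) (array([151.9,  50.3,  84.2]), np.float64(-1.5))
```

```bash
python3 -m creep '[[0,50,16,0,-1],[0,100,33,0,-1],[0,151,50,0,-1],[0,151,50,0,-1],[0,151,50,0,-1]]'; python3 -c "
from h import *
print(arc(-66,.03,.077))"
```

```text
time: 12.15
position: [0.5932, -0.3472, 0.1611]
orientation: [[0.394, -0.919, -0.001], [-0.919, -0.394, 0.0], [-0.0, 0.0, -1.0]]
wrist_force: [-0.2, 1.5, 0.0]
gripper_width: 0.0001
(array([-9.3, -3. , 84.1]), np.float64(-0.8))
```

```bash
python3 -m creep '[[0,-9,-3,0,0],[0,-9,-3,40,0],[0,-9,-3,75,0],[0,-9,-3,84,0],[0,-9,-3,84,0]]'; python3 -c "
from h import *
print(arc(-66,.023,.077))"
```

```text
time: 12.65
position: [0.5925, -0.3341, 0.077]
orientation: [[0.396, -0.918, -0.002], [-0.918, -0.396, 0.002], [-0.002, 0.001, -1.0]]
wrist_force: [-0.2, -0.2, -0.2]
gripper_width: 0.0007
(array([ 3.1,  8.5, -0. ]), np.float64(-0.7))
```

```bash
python3 -m creep '[[0,1,2,0,0],[0,2,4,0,0],[0,3,6,0,0],[0,3,8,0,0],[0,3,8,0,0]]';python3 -m creep '[[0,0.8,1.4,0,2],[0,1.5,2.8,0,4],[0,2.2,4.3,0,6],[0,2.8,5.8,0,8],[0,2.8,5.8,0,8]]'; python3 -m creep '[[0,0.8,1.4,0,2],[0,1.5,2.8,0,4],[0,2.2,4.3,0,6],[0,2.2,4.3,0,6]]'; python3 -m creep '[[0,0.8,1.4,0,2],[0,1.5,2.8,0,4],[0,1.5,2.8,0,4]]';python3 -c "
from h import *
print(arc(-84,.023,.077))"
```

```text
time: 13.15
position: [0.5866, -0.3424, 0.0781]
orientation: [[0.393, -0.919, 0.0], [-0.919, -0.393, -0.0], [0.0, -0.0, -1.0]]
wrist_force: [0.5, -0.8, 0.2]
gripper_width: 0.0006
time: 13.65
position: [0.5824, -0.3471, 0.0777]
orientation: [[0.261, -0.965, -0.0], [-0.965, -0.261, -0.0], [0.0, 0.0, -1.0]]
wrist_force: [-0.1, 0.3, -0.8]
gripper_width: 0.0002
time: 14.05
position: [0.5789, -0.3503, 0.0777]
orientation: [[0.16, -0.987, 0.0], [-0.987, -0.16, -0.0], [0.0, -0.0, -1.0]]
wrist_force: [0.1, 0.2, 0.1]
gripper_width: -0.0001
time: 14.35
position: [0.5769, -0.3521, 0.0778]
orientation: [[0.091, -0.996, 0.001], [-0.996, -0.091, 0.0], [0.0, -0.001, -1.0]]
wrist_force: [3.6, 0.8, -0.7]
gripper_width: 0.0006
(array([-1.7,  1.1,  0.8]), np.float64(-0.8))
```

```bash
python3 -m creep '[[0,0.4,1.4,0,2],[0,1,2.8,0,4],[0,1,2.8,0,4]]';python3 -m creep '[[0,0.5,1.4,0,2],[0,0.5,1.4,0,2]]';python3 -m creep '[[0,0.5,1.4,0,2],[0,0.5,1.4,0,2]]';python3 -c "
from h import *
print(arc(-92,.023,.077))"
```

```text
time: 14.65
position: [0.5745, -0.3536, 0.0779]
orientation: [[0.022, -1.0, 0.001], [-1.0, -0.022, -0.001], [0.001, -0.001, -1.0]]
wrist_force: [4.2, -0.3, -0.4]
gripper_width: 0.0001
time: 14.85
position: [0.5728, -0.3541, 0.0778]
orientation: [[-0.013, -1.0, 0.001], [-1.0, 0.013, -0.001], [0.001, -0.001, -1.0]]
wrist_force: [1.9, -1.8, -0.4]
gripper_width: 0.0002
time: 15.05
position: [0.5711, -0.3546, 0.0778]
orientation: [[-0.047, -0.999, 0.0], [-0.999, 0.047, -0.0], [0.0, -0.0, -1.0]]
wrist_force: [1.9, -1.8, 0.9]
gripper_width: 0.0007
(array([-0.7,  0.9,  0.8]), np.float64(-0.7))
```

```bash
python3 -m creep '[[0,0.5,1.4,0,2],[0,0.5,1.4,0,2]]';python3 -m creep '[[0,0.5,1.4,0,2],[0,0.5,1.4,0,2]]';python3 -c "
from h import *
print(arc(-96,.023,.077))"
```

```text
time: 15.25
position: [0.5694, -0.355, 0.0777]
orientation: [[-0.082, -0.997, -0.0], [-0.997, 0.082, -0.0], [0.0, 0.0, -1.0]]
wrist_force: [0.6, -2.4, 0.9]
gripper_width: 0.0005
time: 15.45
position: [0.5679, -0.3553, 0.0776]
orientation: [[-0.117, -0.993, -0.0], [-0.993, 0.117, -0.0], [0.0, 0.0, -1.0]]
wrist_force: [1.4, -2.0, 0.6]
gripper_width: 0.0001
(array([0.1, 0.6, 0.6]), np.float64(-0.7))
```

```bash
python3 -m creep '[[0,0,-6,0,0],[0,0,-10,-30,0],[0,0,-15,-85,0],[0,-50,-20,-85,0],[0,-100,-20,-85,0]]';python3 -m creep '[[0,-50,0,0,0],[0,-50,0,0,0]]'; python3 -c "
from h import *
p,d=save('top','t5')
c=p[120:280,270:470,::-1];cv2.imwrite('pics/t5c.png',cv2.resize(c,(750,600),interpolation=cv2.INTER_CUBIC))
"
```

```text
time: 15.95
position: [0.6012, -0.2588, 0.1645]
orientation: [[-0.119, -0.993, 0.003], [-0.993, 0.119, -0.001], [0.001, -0.003, -1.0]]
wrist_force: [1.2, 1.2, -0.8]
gripper_width: 0.0008
time: 16.15
position: [0.606, -0.203, 0.1626]
orientation: [[-0.112, -0.994, -0.001], [-0.994, 0.112, 0.002], [-0.002, 0.002, -1.0]]
wrist_force: [-0.3, -1.1, 0.3]
gripper_width: 0.0009
```

View pics/t5c.png

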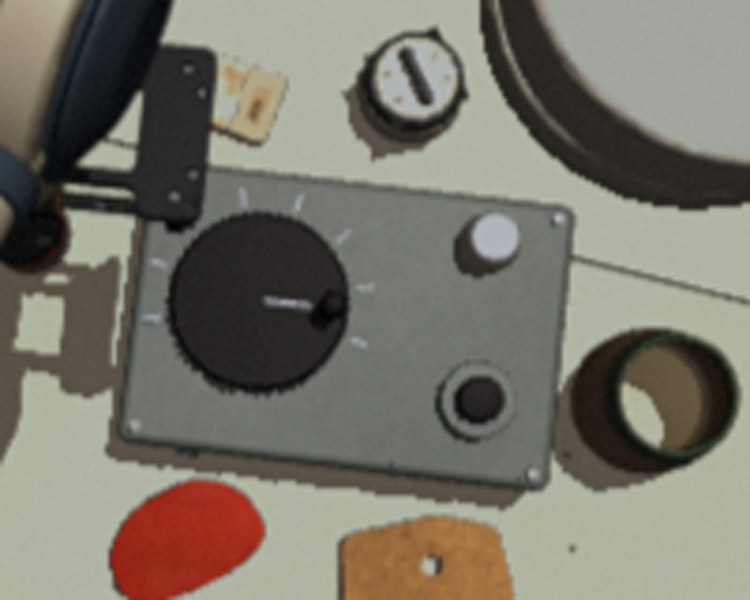

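The lug now sits part-way between the 7th and 8th ticks, (325,305) in the crop, so it needs a bit more push.

```bash
python3 -c "
from h import *
print(arc(-88,.034,.162))
p,d=save('top','t6')
c=p[120:280,270:470,::-1];cv2.imwrite('pics/t6c.png',cv2.resize(c,(750,600),interpolation=cv2.INTER_CUBIC))
for n in ('t4','t6'):
  a=cv2.imread(f'pics/{n}.png',0)[188:212,330:366]; 
  ys,xs=np.where(a[:, :20]>110); print(n,list(zip(xs+330,ys+188))[:20])
"
```

```text
(array([147.7,   5.3,   0.5]), np.float64(-8.5))
t4 [(np.int64(345), np.int64(198)), (np.int64(346), np.int64(198)), (np.int64(347), np.int64(198)), (np.int64(348), np.int64(198)), (np.int64(349), np.int64(198)), (np.int64(341), np.int64(199)), (np.int64(342), np.int64(199)), (np.int64(343), np.int64(199)), (np.int64(345), np.int64(199)), (np.int64(346), np.int64(199)), (np.int64(347), np.int64(199)), (np.int64(341), np.int64(200))]
t6 [(np.int64(341), np.int64(200)), (np.int64(342), np.int64(200)), (np.int64(343), np.int64(200)), (np.int64(344), np.int64(200)), (np.int64(345), np.int64(200)), (np.int64(346), np.int64(200)), (np.int64(347), np.int64(200)), (np.int64(348), np.int64(200)), (np.int64(346), np.int64(201)), (np.int64(347), np.int64(201)), (np.int64(348), np.int64(201))]
```

View pics/t6c.png

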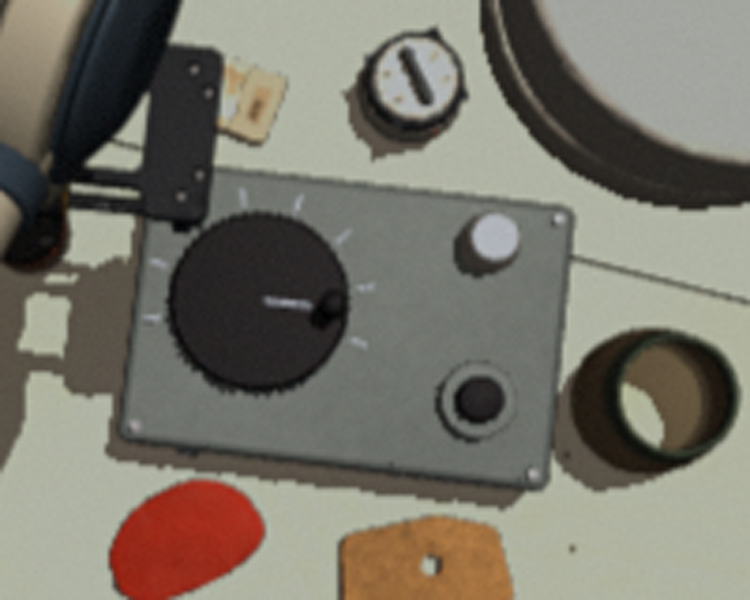

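```bash
python3 -m creep '[[0,50,2,0,-8],[0,100,4,0,-8],[0,147,5,0,-8],[0,147,5,0,-8],[0,147,5,0,-8]]'; python3 -c "
from h import *
print(arc(-88,.034,.077))"
```

```text
time: 16.75
position: [0.5824, -0.3566, 0.1621]
orientation: [[0.018, -1.0, -0.001], [-1.0, -0.018, 0.0], [-0.0, 0.001, -1.0]]
wrist_force: [0.6, 0.2, 0.4]
gripper_width: 0.0002
(array([-4.7, -1.7, 85.1]), np.float64(-0.9))
```

```bash
python3 -m creep '[[0,-4,-2,0,0],[0,-4,-2,40,0],[0,-4,-2,75,0],[0,-4,-2,85,0],[0,-4,-2,85,0]]'; python3 -c "
from h import *
print(arc(-90,.023,.077),arc(-96,.023,.077))"
```

```text
time: 17.25
position: [0.5849, -0.3491, 0.0766]
orientation: [[0.022, -1.0, -0.002], [-1.0, -0.022, 0.002], [-0.002, 0.002, -1.0]]
wrist_force: [-0.2, -0.6, -0.3]
gripper_width: 0.0006
(array([ 3.7, 13.3, -0.4]), np.float64(1.3)) (array([ 5.8, 17.7, -0.4]), np.float64(7.3))
```

```bash
python3 -m creep '[[0,1,4,0,1],[0,2,8,0,1],[0,3,11,0,1],[0,3.7,13.3,0,1],[0,3.7,13.3,0,1]]';python3 -m creep '[[0,0.8,1.4,0,2],[0,1.5,2.9,0,4],[0,2.1,4.4,0,6],[0,2.1,4.4,0,6]]'; python3 -m creep '[[0,0.6,1.4,0,2],[0,0.6,1.4,0,2]]';python3 -m creep '[[0,0.6,1.4,0,2],[0,0.6,1.4,0,2]]';python3 -m creep '[[0,0.6,1.4,0,2],[0,0.6,1.4,0,2]]';python3 -c "
from h import *
print(arc(-100,.023,.077),arc(-102,.023,.077))"
```

```text
time: 17.75
position: [0.5717, -0.3548, 0.0781]
orientation: [[0.003, -1.0, 0.0], [-1.0, -0.003, -0.0], [0.0, -0.0, -1.0]]
wrist_force: [0.3, -0.2, -0.5]
gripper_width: 0.0005
time: 18.15
position: [0.5676, -0.3567, 0.0777]
orientation: [[-0.102, -0.995, 0.0], [-0.995, 0.102, -0.0], [0.0, -0.0, -1.0]]
wrist_force: [-0.3, -0.1, -0.1]
gripper_width: 0.0002
time: 18.35
position: [0.5662, -0.3571, 0.0777]
orientation: [[-0.136, -0.991, 0.0], [-0.991, 0.136, -0.0], [0.0, -0.0, -1.0]]
wrist_force: [-0.6, -1.5, -0.1]
gripper_width: 0.0005
time: 18.55
position: [0.5646, -0.3574, 0.0776]
orientation: [[-0.17, -0.986, -0.0], [-0.986, 0.17, 0.0], [-0.0, 0.0, -1.0]]
wrist_force: [1.0, -0.1, 0.4]
gripper_width: 0.0007
time: 18.75
position: [0.5632, -0.3578, 0.0776]
orientation: [[-0.204, -0.979, -0.0], [-0.979, 0.204, 0.0], [-0.0, 0.0, -1.0]]
wrist_force: [-0.3, -1.1, 0.6]
gripper_width: 0.0007
(array([-1.5, -0.9,  0.6]), np.float64(-1.7)) (array([-0.7,  0.5,  0.6]), np.float64(0.3))
```

```bash
python3 -m creep '[[0,0,-6,0,0],[0,0,-10,-30,0],[0,0,-15,-85,0],[0,-50,-20,-85,0],[0,-100,-20,-85,0]]';python3 -m creep '[[0,-50,0,0,0],[0,-50,0,0,0]]'; python3 -c "
from h import *
p,d=save('top','t7')
c=p[120:280,270:470,::-1];cv2.imwrite('pics/t7c.png',cv2.resize(c,(750,600),interpolation=cv2.INTER_CUBIC))
"
```

```text
time: 19.25
position: [0.6051, -0.2651, 0.1649]
orientation: [[-0.205, -0.979, 0.004], [-0.979, 0.205, -0.002], [0.001, -0.005, -1.0]]
wrist_force: [1.0, 1.4, -0.5]
gripper_width: 0.0003
time: 19.45
position: [0.6146, -0.2099, 0.1629]
orientation: [[-0.199, -0.98, 0.0], [-0.98, 0.199, 0.002], [-0.002, 0.0, -1.0]]
wrist_force: [-0.3, -0.4, -0.0]
gripper_width: 0.0003
```

View pics/t7c.png

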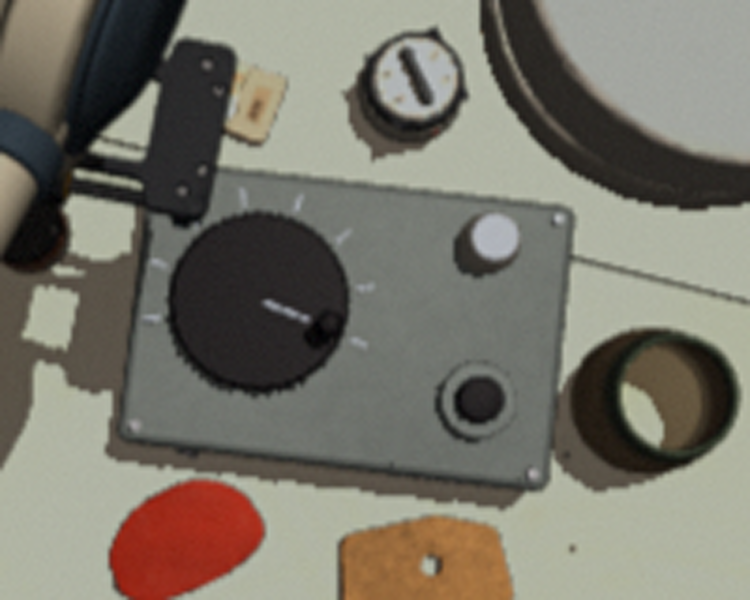

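```bash
python3 -c "
from h import *
np.set_printoptions(precision=1,suppress=True,linewidth=200)
P=np.load('pics/P.npy'); print(P[214:239,384:411:1,2]*1000)
m=(abs(P[:,:,2]-.079)<.004)&(np.hypot(P[:,:,0]-.493,P[:,:,1]+.432)<.02); print(m.sum(),P[m].mean(0))
a=cv2.imread('pics/t7.png',0);ys,xs=np.where(a[195:210,338:354]>100)
w=np.array([at_z('top',x+338,y+195,.069)[:2] for x,y in zip(xs,ys)]);print(w*1000)
b=w.mean(0);u=np.linalg.svd(w-b)[2][0];print(np.degrees(np.arctan2(u[1],u[0])), np.degrees(np.arctan2(*(b-C)[::-1])))
print(go(.493,-.432,.163,-14))
"
```

```text
[[ 54.4  57.7  56.   56.7  54.1  55.4  55.6  56.6  57.2  54.2  55.7  55.9  59.4  54.8  58.8  53.   56.   56.8  53.2  54.5  53.   55.7  53.4  57.8  57.   51.7  53.3]
 [ 56.3  54.1  57.6  57.2  53.4  55.6  55.1  57.  977.2  55.9  52.7  57.7  55.7  54.9  56.8  54.8  57.4  56.3  54.7  52.1  56.3  53.3  54.   55.5  56.3  56.4  53.7]
 [ 54.9  58.   54.9  55.   55.2  55.8  55.2  52.6  58.5  57.1  56.4  64.3  66.1  66.1  68.   65.1  52.7  55.6  59.1  54.2  54.1  54.1  53.6  56.4  55.5  56.   56.6]
 [ 55.3  56.1  54.2  57.   56.8  57.1  55.   55.4  52.7  67.1  63.7  66.9  69.2  67.8  71.5  67.2  68.4  68.3  69.8  54.8  51.7  56.4  55.3  54.1  55.4  57.3  55.5]
 [ 53.7  55.3  57.2  55.8  56.2  58.   54.2  68.4  67.9  67.3  66.2  68.3  68.   69.4  68.5  63.5  67.7  67.1  65.2  67.9  52.5  56.3  55.3  57.   57.4  56.1  54.4]
 [ 55.1  55.2  57.6  54.9  54.5  53.7  68.6  70.1  68.1  69.   68.   67.   66.9  64.5  66.7  66.6  65.6  70.1  65.8  66.1  66.8  54.6  55.4  54.2  56.2  55.6  53.8]
 [ 54.7  56.5  55.5  58.2  58.1  66.2  64.7  64.2  69.7  67.   66.3  71.6  77.6  77.   77.2  76.7  71.4  68.3 
[... 2760 characters left out ...]
.8  56.3  57.7  56.6  55.9  57.3  54.6  57.3  52.8  55.1  58.5  57.9  54.4  54.2  56.4  56.4 977.2]
 [ 57.2  54.8  55.3  54.4  54.1  57.6  56.   55.2  54.8  55.3  53.8  54.   55.3  56.9  55.2  56.9  56.9  54.3  53.5  56.4  58.7  53.   53.2  56.9  55.4  53.   58.3]]
109 [ 0.5 -0.4  0.1]
[[ 547.3 -317.9]
 [ 547.3 -319.9]
 [ 545.3 -317.8]
 [ 545.3 -319.9]
 [ 545.2 -321.9]
 [ 545.2 -324. ]
 [ 543.2 -321.9]
 [ 543.1 -324. ]
 [ 543.1 -326. ]
 [ 543.1 -328.1]
 [ 543.1 -330.1]
 [ 541.  -328.1]
 [ 541.  -330.1]
 [ 541.  -332.2]
 [ 541.  -334.2]
 [ 538.9 -332.1]
 [ 538.9 -336.2]
 [ 538.9 -338.3]
 [ 536.8 -338.3]]
-112.86549211637752 -112.80782116326235
(array([239.2,  75.2,  -0.2]), np.float64(-87.5))
```

The lug line measures -112.8° against -112.3° expected for click 7, and the box hasn't moved. The button top is at z ≈ 0.077 and the bezel at 0.067. Now the button.

```bash
python3 -m creep '[[0,48,15,0,0],[0,96,30,0,0],[0,144,45,0,0],[0,192,60,0,0],[0,239,75,0,0]]'; python3 -m creep '[[0,0,0,0,0],[0,0,0,0,0]]';python3 -c "
from h import *
print(go(.493,-.432,.09,-101.5))"
```

```text
time: 20.0
position: [0.4899, -0.4365, 0.1627]
orientation: [[-0.204, -0.979, 0.0], [-0.979, 0.204, -0.0], [0.0, -0.0, -1.0]]
wrist_force: [0.9, -0.0, 0.4]
gripper_width: 0.0008
time: 20.2
position: [0.4903, -0.4357, 0.1624]
orientation: [[-0.207, -0.978, 0.0], [-0.978, 0.207, -0.0], [0.0, -0.0, -1.0]]
wrist_force: [-0.5, -0.2, -0.5]
gripper_width: 0.0004
(array([-4.1, -1.9, 72.4]), np.float64(-0.4))
```

```bash
python3 -m creep '[[0,-4,-2,35,0],[0,-4,-2,65,0],[0,-4,-2,75,0],[0,-4,-2,80,0],[0,-4,-2,80,0]]'; python3 -m creep '[[0,0,0,1,0],[0,0,0,2,0],[0,0,0,3,0],[0,0,0,4,0],[0,0,0,5,0]]'; python3 -m creep '[[0,0,0,1,0],[0,0,0,2,0],[0,0,0,2,0]]'; python3 -m creep '[[0,0,0,1,0],[0,0,0,2,0],[0,0,0,2,0]]'
```

```text
time: 20.7
position: [0.4945, -0.4303, 0.083]
orientation: [[-0.204, -0.979, 0.0], [-0.979, 0.204, -0.0], [0.0, -0.0, -1.0]]
wrist_force: [-0.3, -0.5, 0.2]
gripper_width: 0.0004
time: 21.2
position: [0.4941, -0.4304, 0.0777]
orientation: [[-0.205, -0.979, 0.0], [-0.979, 0.205, -0.0], [0.0, -0.0, -1.0]]
wrist_force: [0.4, 1.2, -0.4]
gripper_width: 0.0004
time: 21.5
position: [0.4941, -0.4303, 0.0756]
orientation: [[-0.205, -0.979, 0.0], [-0.979, 0.205, -0.0], [0.0, -0.0, -1.0]]
wrist_force: [-0.1, -0.2, 2.3]
gripper_width: -0.0
time: 21.8
position: [0.4941, -0.4303, 0.0736]
orientation: [[-0.205, -0.979, 0.0], [-0.979, 0.205, -0.0], [0.0, -0.0, -1.0]]
wrist_force: [-0.1, 0.4, 3.8]
gripper_width: 0.0004
```

```bash
python3 -m creep '[[0,0,0,1,0],[0,0,0,2,0],[0,0,0,2,0]]'; python3 -m creep '[[0,0,0,1,0],[0,0,0,1,0]]'; python3 -m creep '[[0,0,0,1,0],[0,0,0,1,0]]'
```

```text
time: 22.1
position: [0.4941, -0.4303, 0.0716]
orientation: [[-0.205, -0.979, 0.0], [-0.979, 0.205, -0.0], [0.0, -0.0, -1.0]]
wrist_force: [-0.5, 0.6, 4.6]
gripper_width: 0.0004
time: 22.3
position: [0.4941, -0.4304, 0.0712]
orientation: [[-0.205, -0.979, 0.0], [-0.979, 0.205, -0.0], [0.0, -0.0, -1.0]]
wrist_force: [-2.1, 0.7, 11.6]
gripper_width: 0.0005
time: 22.5
position: [0.4942, -0.4304, 0.071]
orientation: [[-0.205, -0.979, 0.001], [-0.979, 0.205, -0.001], [0.001, -0.001, -1.0]]
wrist_force: [-5.0, 3.9, 22.2]
gripper_width: 0.0007
```

The button has bottomed: the TCP stopped at z = 0.071 and the force went up sharply to 22 N. Releasing, moving clear and checking.

```bash
python3 -m creep '[[0,0,0,-2,0],[0,0,0,-5,0],[0,0,0,-10,0],[0,0,0,-40,0],[0,0,0,-80,0]]'; python3 -m creep '[[0,0,-50,-80,0],[0,0,-100,-100,0],[0,0,-150,-100,0],[0,0,-150,-100,0]]'; python3 -m creep '[[0,-50,0,0,0],[0,-100,0,0,0],[0,-150,0,0,0],[0,-200,0,0,0],[0,-200,0,0,0]]'; python3 -c "
from h import *
p,d=save('top','t8')
cv2.imwrite('pics/t8c.png',cv2.resize(p[120:280,270:470,::-1],(750,600),interpolation=cv2.INTER_CUBIC))
"
```

```text
time: 23.0
position: [0.493, -0.4292, 0.1487]
orientation: [[-0.205, -0.979, -0.003], [-0.979, 0.205, 0.003], [-0.003, 0.004, -1.0]]
wrist_force: [0.9, -1.4, -0.6]
gripper_width: 0.0001
time: 23.4
position: [0.6431, -0.461, 0.2516]
orientation: [[-0.204, -0.979, 0.002], [-0.979, 0.204, -0.001], [0.001, -0.002, -1.0]]
wrist_force: [0.1, -0.2, -0.5]
gripper_width: 0.0003
time: 23.9
position: [0.683, -0.2587, 0.2498]
orientation: [[-0.199, -0.98, -0.0], [-0.98, 0.199, 0.002], [-0.002, 0.001, -1.0]]
wrist_force: [0.4, -0.3, 0.4]
gripper_width: 0.0004
```

View pics/t8c.png

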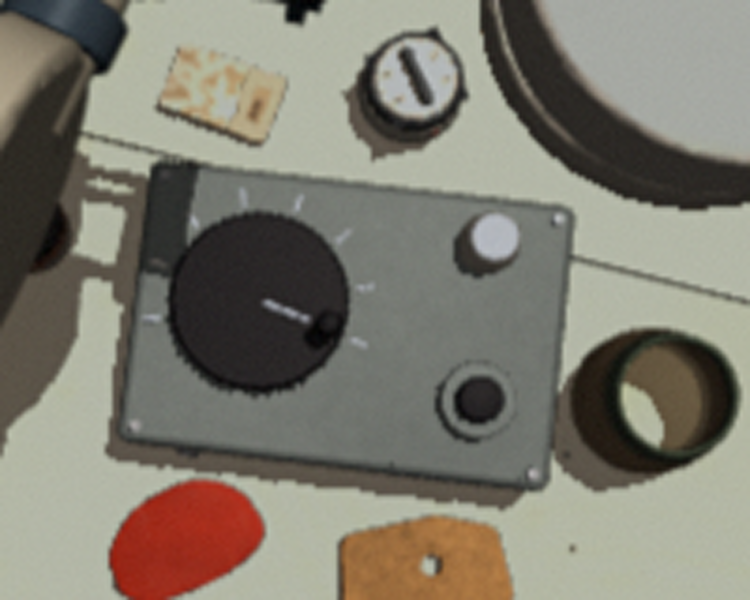

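```bash
python3 -c "
from h import *
d=np.load('pics/top_d.npy')
print([round(float(np.median([at_d('top',u,v,d)[2] for u in range(394,402) for v in range(222,230)])),4)])
print(arm.observe()['wrist_force'],arm.observe()['time'])
arm.sign_off()"
```

```text
[0.0775]
[ 0.06578537 -0.8030913  -0.54019206] 23.95
the job is handed in; nothing more can be done
```

I set the dial four clicks clockwise, then pressed the start button and let it come up. I handed the job in at about 24 s of the 64 s, with the arm clear of everything.

- **Dial:** I pushed the lug with the closed fingertips from click 3 (the fourth tick) to click 7, the last one. After backing off, the white line measured -112.8°, against -112.3° expected for that click.
- **Last click:** On the first push the dial stopped part-way between the two ticks, and a picture showed this. I went back in and pushed a little further until it snapped home. It did not go past.
- **Dial forces:** They read at most about 4 N at the wrist at the moments I checked.
- **Button:** It went down about 6 mm and bottomed, with the force rising to 22 N. That is more than the roughly 5 N it needs, because I pressed about 1 mm further after it stopped. Afterwards its top was back at its original height, 77.5 mm in the depth image.
- **Surroundings:** In the last top picture, the controller, plug, timer, cup, tile, kidney and rib look unmoved. The glaze jar and stamp were partly or wholly hidden by the arm in that picture. I felt no contact near them, but I did not check them separately.

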